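# Fit a water filter cartridge to its quick coupling and open the valve

## Robot

A 6-joint arm with a two-finger parallel gripper is mounted at the origin on a cart in front of the work surface, level with it; the furniture and walls round the work are solid. World frame = base frame: x ahead of the robot, y to its left, z up, the work surface at z = 0. Lengths are in m, angles in rad, forces in N, time in s.
With the tool pointing down it reaches from about 0.425 to 1.125 m from the base axis. Payload 14.9 kg.
Tool frame: the origin (TCP) lies midway between the tips of the shut fingers; the grasp point (between the pads) lies 19 mm behind it (arm.pinch_z is the distance from the TCP to the grasp point, in m); z points along the fingers, y is the line along which they close (so a half turn about z gives the same grasp; the last joint's range is limited). The gripper opens to 91 mm and grips with 3 to 60 N. Pads are 32 mm wide; open, the fingers measure 118 mm over their backs; the gripper's body (76 mm by 178 mm) begins 60 mm behind the grasp point.
Start: joints at [1.291, 0.379, 1.734, -0, 1.028, -0.033], TCP at [0.171, 0.679, 0.214] pointing down, gripper open.
Joint ranges: [-2.77, 2.77], [-0.74, 2.19], [0, 2.66], [-1.06, 4.2], [0.31, 2.87], [-3.08, 3.08]. Speed limits (rad/s): [1.89, 1.89, 2.39, 3.14, 3.14, 3.14].

## Interface

Orientations are given as [roll, pitch, yaw] about the fixed x, y, z axes, in that order (R = Rz(yaw) Ry(pitch) Rx(roll)).
In Python, from station import arm gives the robot as it stands.
- The arm moves only by the tool shift_gripper, called as name(argument=value, ...), one argument or row to a line, values as JSON. Schema: {"type":"object","properties":{"motion":{"type":"object","properties":{"drx":{"type":"array","items":{"type":"number"},"minItems":1,"maxItems":20},"dry":{"type":"array","items":{"type":"number"},"minItems":1,"maxItems":20},"drz":{"type":"array","items":{"type":"number"},"minItems":1,"maxItems":20},"x":{"type":"array","items":{"type":"number"},"minItems":1,"maxItems":20},"y":{"type":"array","items":{"type":"number"},"minItems":1,"maxItems":20},"z":{"type":"array","items":{"type":"number"},"minItems":1,"maxItems":20},"finger_gap":{"type":"array","items":{"type":"number"},"minItems":1,"maxItems":20}},"additionalProperties":false,"required":["drx","dry","drz","x","y","z","finger_gap"]},"only":{"type":"string"},"quiet":{"type":"boolean"},"lines":{"type":"string"}},"required":["motion"],"additionalProperties":false}. motion is an object with one list for each field, all of the same length, 1 to 20, a row being the entries at one place: drx, dry, drz (a rotation vector in rad), x, y, z (the shift in m), finger_gap (the finger opening in m); each row shifts and turns the commanded pose from where the row before left it, along the tool's axes as they then stand; what a row does not reach is not made up. A row lasts 1/10 s, in which the tool goes at most 0.05 m and 0.15 rad, less where a joint would pass 70% of its speed; a pose out of reach is approached as far as the arm can. The fingers move at their own pace and stop on an object; the grip force is fixed at half the most. Time passes only in rows, so rows that do not move let the fingers close. The tool returns the time, the measured TCP pose, the force, the opening and the grip force at its end. only (a regular expression) keeps the lines of the reply that match it, lines (a string "A,B") keeps lines A to B, and quiet returns only ok. Input that does not fit is refused with a message, and nothing moves.
- arm.sense(): the state, without advancing time (a new reading comes with each control period).
- arm.capture(name): name is "scene" or "top" or "wrist"; returns the picture (384x512x3 uint8, blue, green, red); there is no depth.
- arm.get_calibration(name): a dict with "fx", "fy", "cx", "cy" (pixels), "rvec" (rotation vector, rad) and "tvec" (3), from world to camera coordinates, as OpenCV has them. Camera axes: x right, y down, z forward; pixel columns grow to the right and rows downward; lengths in m; the calibration is good to about 2 mm. A picture is of the moment at which its call begins: read the wrist's pose just before it. get_calibration takes no time and is no camera call; for the wrist camera it gives the pose at the moment of the call.
- arm.sign_off(): hands the job in; it is judged then, once.
The state is a dict: "time_s": time; "joints": joint angles; "dq": joint speeds; "joint_torque": joint torques, N m; "eef_pos": TCP position; "ee_rot": TCP orientation; "wrist_force": force on the tool from outside, world axes, zero at the start; "moment": the same for the moment, N m; "width": finger opening in m; "grip_force": force on a finger pad.
Only numpy, scipy, OpenCV 4.12 (cv2) and the standard library are available. Lean on these libraries where they do the work, as an engineer would, in place of code of your own. Each camera call takes 0.05 s, during which the arm holds its last target. There are 200 camera calls.

## Task

Fit the filter cartridge with the slim grooved nipple to the water manifold: draw the coupling's sleeve back towards the valve block until it stays back by itself and let go of it, then lay the cartridge in the cradle and slide it nipple first into the coupling until the sleeve springs fully forward and locks it in. Only after that, swing the valve lever a quarter turn, as far as it goes, so that it lies in line with the coupling and the water is on. Leave the cartridge with the wide spigot and the other things on the counter where they are.

Things in the scene. Friction and masses are not known exactly. Their poses are not given: they have to be found in the camera images.
- manifold: Fixed water manifold on a steel base plate 90x335x12 mm; turned only about z. Origin on the worktop under the coupling's mouth; the coupling's axis runs along its y, 55 mm up. From the mouth (y=0): cradle on the +y side (robot's left); on the -y side the sleeve, then a grey valve block (y -80 to -150 mm, 56 mm wide, top at 72 mm) with the lever on it, axis at y -115.
- mouth (a point): Centre of the coupling's open mouth, 55 mm above the worktop, opening to manifold +y. Steel socket tube 32 mm across, bore 26 mm.
- cradle (a point): Centre of the black cradle's flat floor, 34 mm up and 75 mm from the mouth. Floor y 10 to 140 mm, between two guides 47 mm apart (4 mm thick, 8 mm over the floor), low end stop at y 139. A cartridge on it has its nipple level with the bore: with its origin at y 84 mm the nipple is 12 mm short of the mouth; home, origin at y 45, its end cap meets the mouth (may creep back 1 to 2 mm).
- sleeve (a joint): Sleeve travel (m): 0 fully forward, 0.018 back at its stop, towards the valve block (manifold -y). Spring 2 N forward, 5.5 N back. Forward, jaws shut the bore: no plug can enter. Drawn to its stop it catches and stays at about 0.014 when let go. As the grooved nipple is pushed in (4 to 6 N) it jumps to about 0.007 some 6 mm before home, and fully forward, locked, only in the last 2 mm.
- sleeve_grip (a point): Centre of the sleeve, on the axis, 55 mm above the worktop; moves with it. Aluminium tube 45 mm across, 36 mm long, with a 49 mm rim 3.5 mm wide at each end, 18 mm clear under it; free from above and both sides. Forward, its centre is 22 mm behind the mouth.
- cartridge: The one to fit: white flat-sided body 42 wide (x), 90 long (y), 42 mm high, grey band near the rear, lying on the worktop. Origin at the centre of its underside. A slim steel nipple, 27 mm long, 19 mm across, stands from the middle of its -y end, with a deep groove (10 mm across) behind the 6.5 mm thick tip collar. 0.2 to 0.4 kg.
- nipple_tip (a point): Tip of the slim nipple, 72 mm from the cartridge's origin along its -y, 21 mm above its underside.
- wide_cartridge: A cartridge with the same body that does not fit: its -y end has a plain wide spigot 31 mm across and 21 mm long, without a groove. The two may lie in either place.
- valve (a joint): Turn of the valve lever (rad): 0 shut, lever across the coupling and pointing to the front (manifold -x); 1.57 fully open at its stop, pointing away from the cradle (manifold -y). It turns anticlockwise seen from above, stays where left, about 1.5 N at the tip.
- valve_pivot (a point): Point on the lever's upright axis, at mid-height of the lever, 87 mm above the worktop.
- valve_tip (a point): Tip of the lever: a flat bar 14 mm wide and 10 mm thick, reaching 68 mm from its axis, its middle 87 mm above the worktop.
- mug: Navy blue mug, 81 x 111 x 81 mm, a bystander; origin at the centre of its underside.
- bell: Service bell, 73 mm across, 58 mm high, a bystander; origin at the centre of its underside.
- sweets: White bowl of sweets, 110 mm across, 55 mm high, a bystander; origin at the centre of its underside.
- biscuits: White bowl of biscuits, 117 mm across, 52 mm high, a bystander; origin at the centre of its underside.
- toothpicks: Small glass of toothpicks, 61 mm across, 72 mm high, standing behind the coupling, a bystander; origin at the centre of its underside.

How it is judged:
On the way, in this order (a step that is already met when the one before it is completed fails the run):
1. the sleeve is drawn back and stays back with the fingers off it (value of joint sleeve above 0.012 m and contact force between the fingers and sleeve below 0.1 N), for 0.3 s.
2. the grooved cartridge is home in the coupling and the sleeve has sprung forward over it (y of cartridge in the frame of manifold between 0.042 and 0.0495 m and x of cartridge in the frame of manifold between -0.005 and 0.005 m and z of cartridge in the frame of manifold below 0.041 m and angle between the y axis of cartridge and the y axis of manifold, either way round below 0.1 rad and value of joint sleeve below 0.004 m), for 0.2 s.
3. the valve lever is fully open (value of joint valve above 1.4 rad), for 0.2 s.
At the end, for the whole second after the job is handed in: The grooved cartridge lies at rest in the cradle, home in the coupling (end cap within 4.5 mm of the mouth, 5 mm sideways, 0.1 rad), low in the cradle (underside at most 41 mm up), the sleeve is forward to within 4 mm and the valve lever is at least 1.4 rad open (all of step 2 and value of joint valve above 1.4 rad and linear speed of cartridge below 0.02 m/s); the robot touches nothing.
It fails at once if the wide-spigot cartridge is shifted by more than 40 mm (distance of wide_cartridge from where it was at the start of the episode above 0.04 m).
It fails at once if the valve is opened before the cartridge is home in the coupling (value of joint valve above 0.7 rad and (y of cartridge in the frame of manifold above 0.055 m or y of cartridge in the frame of manifold below 0.035 m)).
It fails at once if the mug, bell, toothpick glass or either bowl is shifted by more than 40 mm or tipped over (distance of any of mug, bell, sweets, biscuits, toothpicks from where it was at the start of the episode above 0.04 m or angle between any of mug, bell, sweets, biscuits, toothpicks's own z axis and vertical above 0.5 rad).
It also fails if it takes over 54 s, if anything falls off the work surface, if the arm or the gripper's body presses on something with over 40 N, if the wrist force passes 120 N, or if a joint passes its speed limit or range.

## Working session

There is one attempt and no reset: what is moved stays moved. The work goes in short steps, Python scripts to look and compute and a tool call to move; the robot and the scene stay as the last step left them, time stands still between calls to the robot, and variables do not carry over. Pictures are saved under pics/ and viewed, at most 10 in all, crops included, and the job is handed in when it is done.

```bash
ls; mkdir -p pics
```

Run:
```python
from station import arm
import cv2
for n in("scene","top"):
    cv2.imwrite(f"pics/{n}0.png",arm.capture(n)); print(n,arm.get_calibration(n))
s=arm.sense();print(s["time_s"],s["eef_pos"],s["ee_rot"],arm.pinch_z)
```

```text
pics
station.py
scene {'fx': 460.26351531111754, 'fy': 460.26351531111754, 'cx': 258.3030573684646, 'cy': 191.5570489529289, 'rvec': array([ 2.00393939, -0.60872846,  0.38284424]), 'tvec': array([-0.43919197,  0.25992057,  1.0710899 ])}
top {'fx': 392.76777599405114, 'fy': 392.76777599405114, 'cx': 256.42538727944753, 'cy': 192.40162419390032, 'rvec': array([ 2.17575685, -2.11700039,  0.11653495]), 'tvec': array([0.06981578, 0.55687202, 1.28437546])}
0.1 [0.17093305 0.67845067 0.21336873] [-3.14062900e+00 -3.10084120e-05  2.89477792e+00] 0.0188
```

View pics/top0.png

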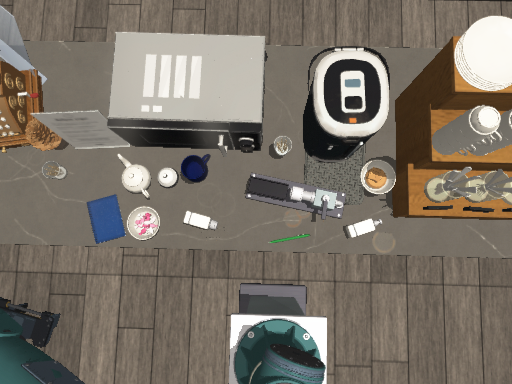

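View pics/scene0.png

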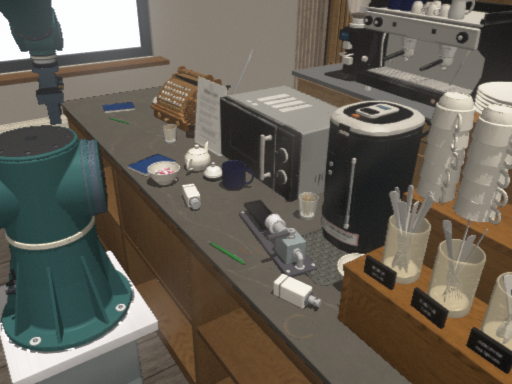

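The top view shows the manifold at about (245–345, 175–218) and cartridges at (200,221) and (363,228). The scene view shows the same layout. I'll zoom in to tell the cartridges apart.

Run:
```python
import cv2,numpy as np
t=cv2.imread("pics/top0.png");s=cv2.imread("pics/scene0.png")
a=cv2.resize(t[165:245,175:395],None,fx=3.6,fy=3.6,interpolation=cv2.INTER_CUBIC)
b=cv2.resize(s[180:315,172:330],None,fx=2.2,fy=2.2,interpolation=cv2.INTER_CUBIC)
o=np.zeros((a.shape[0]+b.shape[0],792,3),np.uint8);o[:a.shape[0],:a.shape[1]]=a;o[a.shape[0]:,:b.shape[1]]=b
c=cv2.resize(t[205:240,180:220],None,fx=7,fy=7,interpolation=cv2.INTER_CUBIC);o[a.shape[0]:a.shape[0]+245,400:680]=c
cv2.imwrite("pics/z1.png",o)
```

```text
(no output)
```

View pics/z1.png

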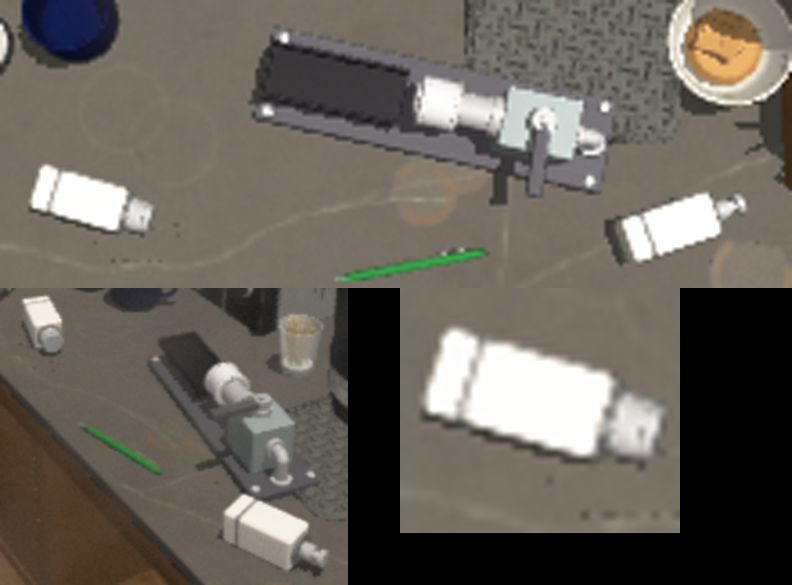

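The slim grooved cartridge is the right one: body at crop (668,228), nipple tip at (740,203). The wide one is on the left. Plate bolts are at crop (282,36), (266,111), (605,107) and (590,181).

Create h.py:
```python
import numpy as np,cv2
from station import arm
from scipy.spatial.transform import Rotation as Ro
def cast(c,uv,z):
    R=cv2.Rodrigues(c["rvec"])[0];o=-R.T@c["tvec"]
    uv=np.atleast_2d(np.array(uv,float))
    d=np.c_[(uv[:,0]-c["cx"])/c["fx"],(uv[:,1]-c["cy"])/c["fy"],np.ones(len(uv))]@R
    return o+d*((z-o[2])/d[:,2])[:,None]
def pose(): 
    s=arm.sense();return np.array(s["eef_pos"]),Ro.from_euler("xyz",s["ee_rot"])
def delta(p,yaw,roll=np.pi,pitch=0):
    """tool-axis move to world p, tool down with yaw: final-rotation first then translation"""
    q,R=pose();T=Ro.from_euler("xyz",[roll,pitch,yaw])
    rv=(R.inv()*T).as_rotvec();return rv.round(4),T.inv().apply(np.array(p)-q).round(4)
```

Run:
```python
from h import *
c=arm.get_calibration("top")
f=lambda L:[(x/3.6+175,y/3.6+165) for x,y in L]
np.set_printoptions(precision=4,suppress=True)
b=cast(c,f([(282,36),(266,111),(605,107),(590,181)]),.014);print(b,b.mean(0))
d=b[0]+b[1]-b[2]-b[3];print("man yaw",np.arctan2(-d[0],d[1]),np.linalg.norm(d/2))
print("sleeve top",cast(c,f([(437,103)]),.079),"pivot",cast(c,f([(542,118)]),.092),"tip",cast(c,f([(537,190)]),.087))
print("cart body",cast(c,f([(668,228)]),.042),"nip",cast(c,f([(740,203)]),.021))
print("wide",cast(c,f([(80,198)]),.042))
w=arm.get_calibration("wrist");R=cv2.Rodrigues(w["rvec"])[0];q,T=pose()
print("cam in tool",T.inv().apply(-R.T@w["tvec"]-q),T.inv().apply(R[2]),T.inv().apply(R[0]),w["fx"],w["cx"],w["cy"])
print(q,T.as_matrix(),arm.sense()["time_s"])
```

Add to h.py:
```python
from scipy.linalg import logm,expm
def M(p,R): A=np.eye(4);A[:3,:3]=R.as_matrix();A[:3,3]=p;return A
def row(p,yaw,n):
    "one row which, repeated n times, takes the tool to p pointing down with yaw"
    D=expm(logm(np.linalg.inv(M(*pose()))@M(p,Ro.from_euler("xyz",[np.pi,0,yaw]))).real/n)
    print(n,"x",Ro.from_matrix(D[:3,:3]).as_rotvec().round(4),D[:3,3].round(4))
```

Run:
```python
from h import *
row([.55,-.046,.25],1.38,20); row([.55,-.046,.25],1.38,24)
```

```text
20 x [-0.      0.      0.0757] [-0.0447 -0.0055 -0.0018]
24 x [-0.      0.      0.0631] [-0.0373 -0.0043 -0.0015]
```

shift_gripper(
  motion={"drx": [0,0,0,0,0,0,0,0,0,0,0,0,0,0,0,0,0,0,0,0],"dry": [0,0,0,0,0,0,0,0,0,0,0,0,0,0,0,0,0,0,0,0],"drz": [0.0757,0.0757,0.0757,0.0757,0.0757,0.0757,0.0757,0.0757,0.0757,0.0757,0.0757,0.0757,0.0757,0.0757,0.0757,0.0757,0.0757,0.0757,0.0757,0.0757],"x": [-0.0447,-0.0447,-0.0447,-0.0447,-0.0447,-0.0447,-0.0447,-0.0447,-0.0447,-0.0447,-0.0447,-0.0447,-0.0447,-0.0447,-0.0447,-0.0447,-0.0447,-0.0447,-0.0447,-0.0447],"y": [-0.0055,-0.0055,-0.0055,-0.0055,-0.0055,-0.0055,-0.0055,-0.0055,-0.0055,-0.0055,-0.0055,-0.0055,-0.0055,-0.0055,-0.0055,-0.0055,-0.0055,-0.0055,-0.0055,-0.0055],"z": [-0.0018,-0.0018,-0.0018,-0.0018,-0.0018,-0.0018,-0.0018,-0.0018,-0.0018,-0.0018,-0.0018,-0.0018,-0.0018,-0.0018,-0.0018,-0.0018,-0.0018,-0.0018,-0.0018,-0.0018],"finger_gap": [0.085,0.085,0.085,0.085,0.085,0.085,0.085,0.085,0.085,0.085,0.085,0.085,0.085,0.085,0.085,0.085,0.085,0.085,0.085,0.085]},
)

```text
time_s: 2.1
eef_pos: [0.5497, -0.047, 0.2499]
ee_rot: [-3.141, 0.0, 1.378]
wrist_force: [1.4, -0.7, 0.8]
width: 0.0852
grip_force: 0.0
```

shift_gripper(
  motion={"drx": [0,0],"dry": [0,0],"drz": [0,0],"x": [0,0],"y": [0,0],"z": [0,0],"finger_gap": [0.085,0.085]},
)

```text
time_s: 2.3
eef_pos: [0.55, -0.0459, 0.2499]
ee_rot: [-3.141, -0.0, 1.379]
wrist_force: [0.4, 0.1, -0.3]
width: 0.0852
grip_force: 0.0
```

Run:
```python
from h import *
c=arm.get_calibration("wrist");im=arm.capture("wrist");cv2.imwrite("pics/w1.png",im)
np.savez("w1.npz",**c)
cv2.imwrite("pics/w1b.png",cv2.resize(im,None,fx=1.5,fy=1.5))
```

```text
(no output)
```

View pics/w1b.png

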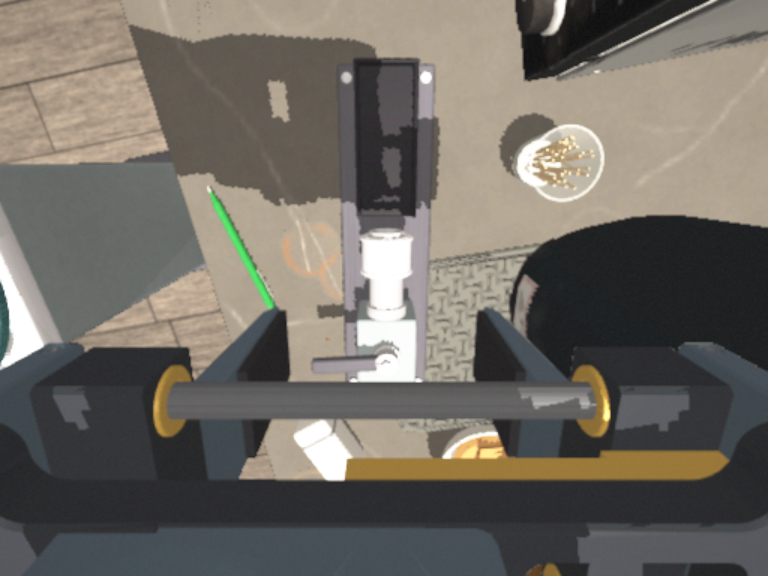

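The manifold lies upright in the picture. Bolts are at (346,76) and (426,76), the sleeve spans columns 359–413 from row 238, the near edge of the cradle is at row 214 and the pivot at (385,362).

Run:
```python
from h import *
np.set_printoptions(precision=4,suppress=True)
c=dict(np.load("w1.npz"));f=lambda *L:np.array(L,float)/1.5
b=cast(c,f((346,76),(426,76),(352,381),(419,381)),.014);print(b)
d=(b[0]+b[1]-b[2]-b[3])/2;yaw=np.arctan2(-d[0],d[1]);print("yaw",yaw,np.linalg.norm(d),"x-dir yaw",np.arctan2(*(b[1]-b[0])[1::-1]))
Y=np.array([-np.sin(yaw),np.cos(yaw)]);X=np.array([np.cos(yaw),np.sin(yaw)])
m=b[:,:2].mean(0)
def mf(n,uv,z):
    p=cast(c,f(uv),z)[0,:2];print(n,p,"rel plate centre x,y",X@(p-m),Y@(p-m))
mf("cradle near",(386,214),.034);mf("cradle far",(386,60),.038);mf("pivot",(385,362),.092)
mf("sleeve L",(359,245),.055);mf("sleeve R",(413,245),.055);mf("sleeve frontrim",(386,248),.0795);mf("sleeve back",(386,278),.0795)
mf("tip",(313,366),.087)
mf("cradleL",(357,130),.04);mf("cradleR",(417,130),.04)
row([.55,-.046,.25],1.38,20)
```

```bash
cat > /dev/null
```

Run:
```python
import cv2
im=cv2.imread("pics/w1.png");cv2.imwrite("pics/w1c.png",cv2.resize(im[130:260,195:315],None,fx=4.5,fy=4.5,interpolation=cv2.INTER_CUBIC))
```

```text
[[ 0.5495  0.1108  0.014 ]
 [ 0.6209  0.097   0.014 ]
 [ 0.4893 -0.1953  0.014 ]
 [ 0.5634 -0.2098  0.014 ]]
yaw -0.18978120247309535 0.3120007741581314 x-dir yaw -0.19123654716682223
cradle near [ 0.5621 -0.0163] rel plate centre x,y -6.596169813593735e-05 0.03364590898862049
cradle far [0.5864 0.1118] rel plate centre x,y -0.0003571897574453928 0.16398552179016768
pivot [ 0.537  -0.1386] rel plate centre x,y -0.001552261839766165 -0.09119666697804094
sleeve L [ 0.5327 -0.0366] rel plate centre x,y -0.025038747745625773 0.008101606631476736
sleeve R [ 0.5813 -0.0461] rel plate centre x,y 0.024415959466386424 0.007994592986886704
sleeve frontrim [ 0.5571 -0.039 ] rel plate centre x,y -0.000662533405428972 0.010407953366418374
sleeve back [ 0.5521 -0.0653] rel plate centre x,y -0.0006142984702779703 -0.016333830235775552
tip [ 0.4713 -0.1326] rel plate centre x,y -0.06727168497314584 -0.09769853340525034
cradleL [0.5508 0.0617] rel plate centre x,y -0.025849740362081625 0.10811609980332126
cradleR [0.6027 0.0517] rel plate centre x,y 0.027051058948995416 0.10802803424357837
20 x [-0. -0.  0.] [-0.  0. -0.]
```

View pics/w1c.png

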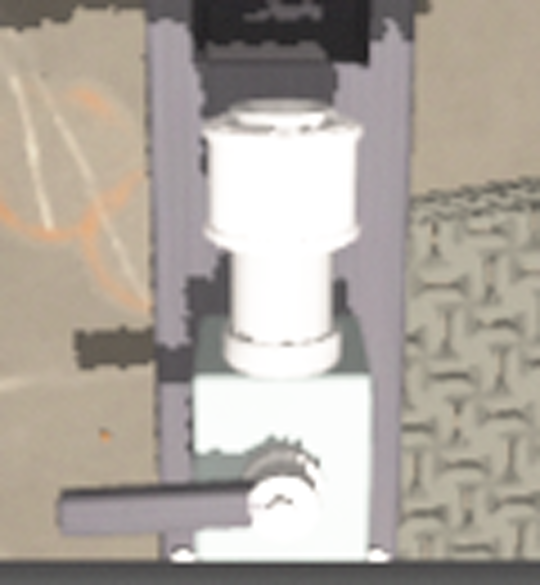

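The crop confirms the sleeve and pivot positions. Mouth is at about (0.560, -0.026), manifold yaw -0.190. Next I descend over the sleeve and grip it.

shift_gripper(
  motion={"drx": [0,0,0,0,0,0,0,0,0,0,0,0,0,0,0],"dry": [0,0,0,0,0,0,0,0,0,0,0,0,0,0,0],"drz": [0,0,0,0,0,0,0,0,0,0,0,0,0,0,0],"x": [-0.0007,0,0,0,0,0,0,0,0,0,0,0,0,0,0],"y": [0.0057,0,0,0,0,0,0,0,0,0,0,0,0,0,0],"z": [0.034,0.04,0.04,0.04,0.04,0.02,0,0,0,0,0,0,0,0,0],"finger_gap": [0.085,0.085,0.085,0.085,0.085,0.085,0.085,0.055,0.055,0.055,0.04,0.04,0.04,0.04,0.04]},
)

```text
time_s: 3.85
eef_pos: [0.5546, -0.0467, 0.0362]
ee_rot: [-3.139, -0.0, 1.381]
wrist_force: [-7.0, 3.8, 10.3]
width: 0.0465
grip_force: 32.1
```

shift_gripper(
  motion={"drx": [0,0,0,0,0,0,0,0,0],"dry": [0,0,0,0,0,0,0,0,0],"drz": [0,0,0,0,0,0,0,0,0],"x": [-0.003,-0.003,-0.003,-0.003,-0.003,-0.003,-0.002,0,0],"y": [0,0,0,0,0,0,0,0,0],"z": [0,0,0,0,0,0,0,0,0],"finger_gap": [0.04,0.04,0.04,0.04,0.04,0.04,0.04,0.04,0.04]},
)

```text
time_s: 4.75
eef_pos: [0.551, -0.0649, 0.0362]
ee_rot: [-3.139, -0.002, 1.38]
wrist_force: [-4.8, 23.2, 10.9]
width: 0.0468
grip_force: 30.0
```

shift_gripper(
  motion={"drx": [0,0,0,0,0,0,0,0,0,0,0,0,0],"dry": [0,0,0,0,0,0,0,0,0,0,0,0,0],"drz": [0,0,0,0,0,0,0,0,0,0,0,0,0],"x": [0.001,0,0,0,0,0,0,0,0,0,0,0,0],"y": [0,0,0,0,0,0,0,0,0,0,0,0,0],"z": [0,0,0,0,0,0,-0.04,-0.04,-0.04,-0.04,-0.04,-0.02,0],"finger_gap": [0.04,0.085,0.085,0.085,0.085,0.085,0.085,0.085,0.085,0.085,0.085,0.085,0.085]},
)

```text
time_s: 6.05
eef_pos: [0.5536, -0.066, 0.2592]
ee_rot: [3.136, -0.0, 1.381]
wrist_force: [0.2, -0.1, -0.6]
width: 0.0847
grip_force: 0.0
```

Run:
```python
from h import *
np.set_printoptions(precision=4,suppress=True)
cv2.imwrite("pics/w2.png",arm.capture("wrist"))
# approach for looking at the cartridge: body (.444,-.261), nipple (.4697,-.333)
d=np.array([.4697,-.3333])-[.4438,-.2614];a=np.arctan2(d[0],-d[1]);print("cart yaw",a)
row([.44,-.255,.2],np.pi/2+a,12)
print(arm.sense()["joints"])
im=cv2.imread("pics/w2.png");cv2.imwrite("pics/w2c.png",cv2.resize(im[110:290,180:330],None,fx=3.2,fy=3.2,interpolation=cv2.INTER_CUBIC))
```

```text
cart yaw 0.3457525666916439
12 x [ 0.0002  0.0001 -0.0446] [-0.0154 -0.0104  0.0047]
[-0.1604  0.0997  1.9999 -0.      1.0396  0.0296]
```

View pics/w2c.png

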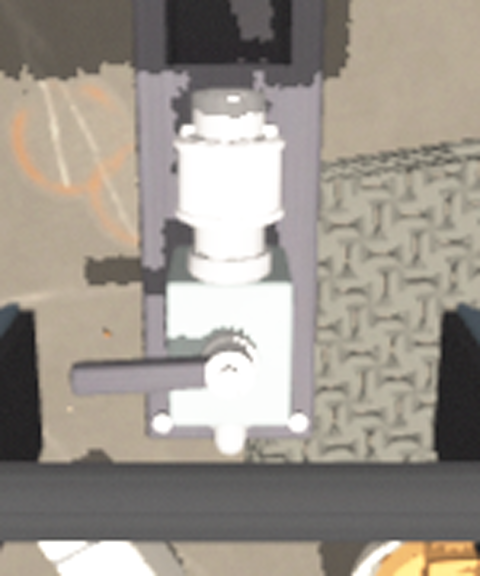

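The sleeve has stayed back: the socket tube stands out ahead of the rim at crop (230,110), and the lever is still across. Next I look at the cartridge.

Run:
```python
from h import *
row([.462,-.31,.2],1.917,10)
```

```text
10 x [ 0.0002  0.0001 -0.0536] [-0.0242 -0.0104  0.0057]
```

shift_gripper(
  motion={"drx": [0,0,0,0,0,0,0,0,0,0,0,0],"dry": [0,0,0,0,0,0,0,0,0,0,0,0],"drz": [-0.0536,-0.0536,-0.0536,-0.0536,-0.0536,-0.0536,-0.0536,-0.0536,-0.0536,-0.0536,0,0],"x": [-0.0242,-0.0242,-0.0242,-0.0242,-0.0242,-0.0242,-0.0242,-0.0242,-0.0242,-0.0242,0,0],"y": [-0.0104,-0.0104,-0.0104,-0.0104,-0.0104,-0.0104,-0.0104,-0.0104,-0.0104,-0.0104,0,0],"z": [0.0057,0.0057,0.0057,0.0057,0.0057,0.0057,0.0057,0.0057,0.0057,0.0057,0,0],"finger_gap": [0.075,0.075,0.075,0.075,0.075,0.075,0.075,0.075,0.075,0.075,0.075,0.075]},
)

```text
time_s: 7.3
eef_pos: [0.4608, -0.3095, 0.1973]
ee_rot: [-3.14, -0.002, 1.915]
wrist_force: [0.5, -0.1, -0.0]
width: 0.0747
grip_force: 0.0
```

Run:
```python
from h import *
np.set_printoptions(precision=4,suppress=True)
c=arm.get_calibration("wrist");im=arm.capture("wrist");np.savez("w3.npz",**c)
cv2.imwrite("pics/w3.png",im);cv2.imwrite("pics/w3b.png",cv2.resize(im,None,fx=1.5,fy=1.5))
m=(im.min(2)>225).astype(np.uint8);m[250:]=0
for k in cv2.findContours(m,0,2)[0]:
    if cv2.contourArea(k)>300: print(cv2.contourArea(k),cv2.minAreaRect(k),cv2.boxPoints(cv2.minAreaRect(k)).tolist())
```

```text
814.0 ((372.6011962890625, 198.28778076171875), (88.85164642333984, 39.253456115722656), 5.640549182891846) [[326.46142578125, 213.45298767089844], [330.31951904296875, 174.3896026611328], [418.740966796875, 183.12257385253906], [414.88287353515625, 222.1859588623047]]
548.0 ((256.0, 162.0), (18.0, 32.0), 90.0) [[240.0, 153.0], [272.0, 153.0], [272.0, 171.0], [240.0, 171.0]]
3056.0 ((383.4704895019531, 49.71992492675781), (51.600215911865234, 76.27570343017578), 34.215702056884766) [[340.6904296875, 66.74946594238281], [383.58099365234375, 3.6750640869140625], [426.25054931640625, 32.69038391113281], [383.3599853515625, 95.76478576660156]]
402.0 ((412.6553649902344, 5.182426452636719), (27.085702896118164, 26.271968841552734), 35.53767395019531) [[393.9999694824219, 7.999995231628418], [409.2702331542969, -13.378386497497559], [431.3107604980469, 2.3648576736450195], [416.0404968261719, 23.743240356445312]]
```

View pics/w3b.png

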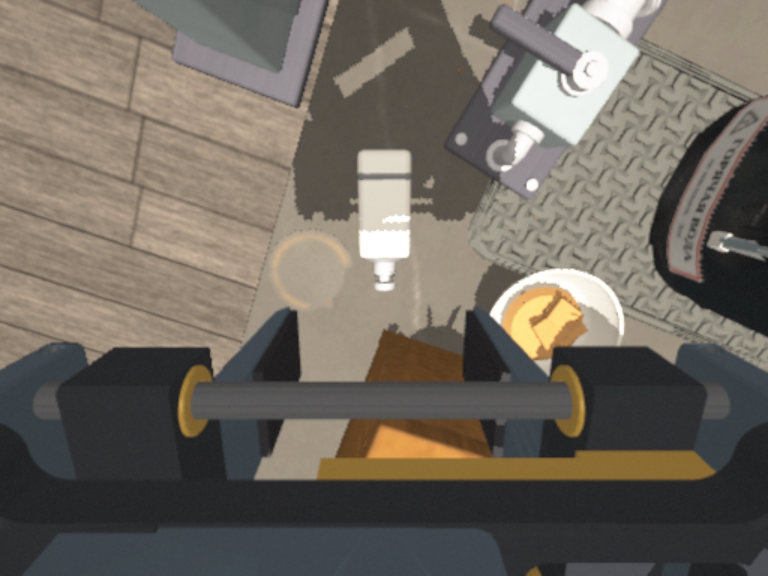

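Cartridge seen from above: top face columns 358–411, rows 151–258, nipple tip at (384,289). It is nearly in line with the tool.

Run:
```python
from h import *
np.set_printoptions(precision=4,suppress=True)
im=cv2.imread("pics/w3.png");g=cv2.cvtColor(im,cv2.COLOR_BGR2GRAY).astype(int);h=cv2.cvtColor(im,cv2.COLOR_BGR2HSV)
m=((g>125)&(h[:,:,1]<45)).astype(np.uint8);m[:98]=0;m[185:]=0;m[:,:228]=0;m[:,285:]=0
for r in (104,110,125,135,145,155,165,168,170,173,176,180,184,188,191,193): 
    x=np.where(g[r,225:290]>(135 if r<142 else 165))[0]+225; print(r,x.min() if len(x) else 0,x.max() if len(x) else 0,len(x))
c=dict(np.load("w3.npz"));f=lambda *L:np.array(L,float)/1.5
k=cast(c,f((358,151),(411,151),(359.5,257),(410,257)),.042);print(k,k.mean(0))
t=cast(c,f((384,289)),.021);print("tip",t)
e=(k[0]+k[1]-k[2]-k[3])/2;print("len",np.linalg.norm(e),"yaw",np.arctan2(-e[0],e[1]),"w",np.linalg.norm(k[1]-k[0]))
o=k.mean(0)[:2];e2=o-t[0,:2];print("yaw via tip",np.arctan2(-e2[0],e2[1]),np.linalg.norm(e2))
```

```text
104 238 273 36
110 238 273 36
125 239 273 35
135 234 287 45
145 239 273 35
155 239 273 35
165 225 273 40
168 225 273 42
170 225 272 41
173 225 265 29
176 225 277 24
180 225 262 19
184 225 259 11
188 225 278 11
191 225 278 18
193 250 278 15
[[ 0.4158 -0.2334  0.042 ]
 [ 0.4541 -0.2197  0.042 ]
 [ 0.4439 -0.3119  0.042 ]
 [ 0.4831 -0.2978  0.042 ]] [ 0.4492 -0.2657  0.042 ]
tip [[ 0.4747 -0.3373  0.021 ]]
len 0.08329048485323637 yaw 0.34917504515533077 w 0.04063090676954904
yaw via tip 0.34174245391302277 0.07596006614566224
```

Run:
```python
from h import *
row([.4497,-.2676,.018],1.918,8);row([.4497,-.2676,.018],1.918,1)
```

```text
8 x [-0.0001 -0.0002 -0.0003] [0.0053 0.0004 0.0225]
1 x [-0.001  -0.0016 -0.0023] [0.0427 0.0035 0.1799]
```

shift_gripper(
  motion={"drx": [-0.001,0,0,0,0,0,0,0,0,0,0,0,0,0],"dry": [-0.0016,0,0,0,0,0,0,0,0,0,0,0,0,0],"drz": [-0.0023,0,0,0,0,0,0,0,0,0,0,0,0,0],"x": [0.0427,0,0,0,0,0,0,0,0,0,0,0,0,0],"y": [0.0035,0,0,0,0,0,0,0,0,0,0,0,0,0],"z": [0.02,0.035,0.035,0.035,0.035,0.02,0,0,0,0,0,0,0,0],"finger_gap": [0.075,0.075,0.075,0.075,0.075,0.075,0.075,0.05,0.05,0.035,0.035,0.035,0.035,0.035]},
)

```text
time_s: 8.75
eef_pos: [0.451, -0.2688, 0.0197]
ee_rot: [3.14, 0.002, 1.919]
wrist_force: [-2.5, 1.4, 11.6]
width: 0.0417
grip_force: 30.0
```

shift_gripper(
  motion={"drx": [0,0,0,0,0,0,0],"dry": [0,0,0,0,0,0,0],"drz": [0,0,0,0,0,0,0],"x": [0,0,0,0,0,0,0],"y": [0,0,0,0,0,0,0],"z": [-0.02,-0.035,-0.035,-0.035,-0.035,-0.02,0],"finger_gap": [0.035,0.035,0.035,0.035,0.035,0.035,0.035]},
)

```text
time_s: 9.45
eef_pos: [0.4516, -0.2691, 0.2016]
ee_rot: [3.138, 0.005, 1.919]
wrist_force: [-0.3, -0.8, -3.7]
width: 0.0418
grip_force: 30.0
```

Run:
```python
from h import *
row([.5746,.0572,.15],1.381,14)
```

```text
14 x [0.0004 0.0003 0.0384] [0.0226 0.0112 0.0037]
```

shift_gripper(
  motion={"drx": [0.0004,0.0004,0.0004,0.0004,0.0004,0.0004,0.0004,0.0004,0.0004,0.0004,0.0004,0.0004,0.0004,0.0004,0,0],"dry": [0.0003,0.0003,0.0003,0.0003,0.0003,0.0003,0.0003,0.0003,0.0003,0.0003,0.0003,0.0003,0.0003,0.0003,0,0],"drz": [0.0384,0.0384,0.0384,0.0384,0.0384,0.0384,0.0384,0.0384,0.0384,0.0384,0.0384,0.0384,0.0384,0.0384,0,0],"x": [0.0226,0.0226,0.0226,0.0226,0.0226,0.0226,0.0226,0.0226,0.0226,0.0226,0.0226,0.0226,0.0226,0.0226,0,0],"y": [0.0112,0.0112,0.0112,0.0112,0.0112,0.0112,0.0112,0.0112,0.0112,0.0112,0.0112,0.0112,0.0112,0.0112,0,0],"z": [0.0037,0.0037,0.0037,0.0037,0.0037,0.0037,0.0037,0.0037,0.0037,0.0037,0.0037,0.0037,0.0037,0.0037,0,0],"finger_gap": [0.035,0.035,0.035,0.035,0.035,0.035,0.035,0.035,0.035,0.035,0.035,0.035,0.035,0.035,0.035,0.035]},
)

```text
time_s: 11.05
eef_pos: [0.5727, 0.0581, 0.1452]
ee_rot: [-3.134, -0.001, 1.383]
wrist_force: [0.9, -0.2, -3.3]
width: 0.0417
grip_force: 30.0
```

Run:
```python
from h import *
row([.5746,.0572,.075],1.381,1)
im=arm.capture("wrist");cv2.imwrite("pics/w4.png",cv2.resize(im,None,fx=1.5,fy=1.5))
```

```text
1 x [-0.0071 -0.001   0.0018] [-0.0006  0.0025  0.0702]
```

View pics/w4.png

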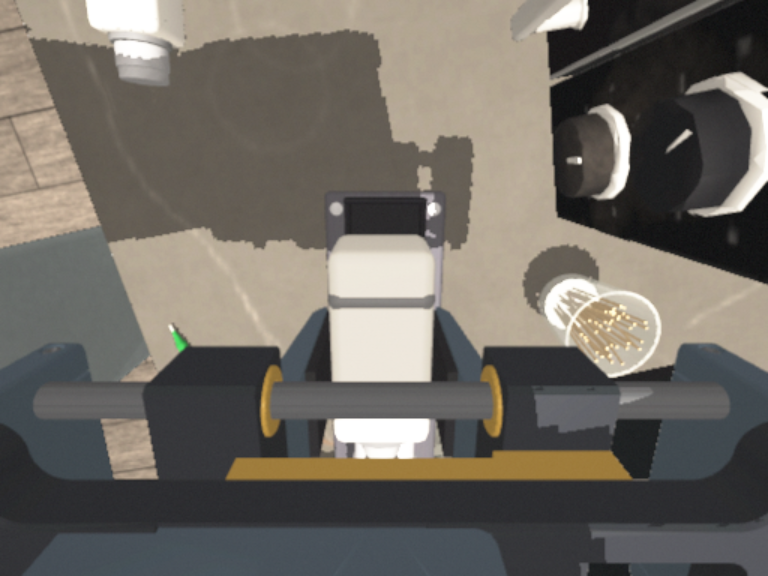

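The cartridge (centre col 381) is about 3 mm left of the plate midline (bolts at cols 336 and 434), as worked out. I'll correct that and lower.

shift_gripper(
  motion={"drx": [-0.0071,0,0,0,0,0],"dry": [-0.001,0,0,0,0,0],"drz": [0.0018,0,0,0,0,0],"x": [-0.0006,0,0,0,0,0],"y": [0.0028,0,0,0,0,0],"z": [0.02,0.025,0.025,0.01,0,0],"finger_gap": [0.035,0.035,0.035,0.035,0.035,0.035]},
)

```text
time_s: 11.7
eef_pos: [0.5767, 0.0567, 0.0676]
ee_rot: [3.139, -0.001, 1.379]
wrist_force: [-0.2, -0.1, -1.7]
width: 0.0419
grip_force: 30.0
```

Run:
```python
from h import *
row([.5749,.0572,.052],1.381,1)
```

```text
1 x [ 0.0028 -0.0007 -0.0015] [ 0.0002 -0.002   0.0156]
```

shift_gripper(
  motion={"drx": [0.0028,0,0,0,0],"dry": [-0.0007,0,0,0,0],"drz": [-0.0015,0,0,0,0],"x": [0,0,0,0,0],"y": [-0.0018,0,0,0,0],"z": [0.004,0.004,0.003,0,0],"finger_gap": [0.035,0.035,0.035,0.035,0.035]},
)

```text
time_s: 12.2
eef_pos: [0.5747, 0.0573, 0.056]
ee_rot: [-3.141, 0.0, 1.381]
wrist_force: [-1.1, -0.1, -2.6]
width: 0.0419
grip_force: 30.0
```

Run:
```python
from h import *
row([.5749,.0572,.052],1.381,1)
```

```text
1 x [-0.0005  0.0001  0.0002] [-0.0001  0.0002  0.004 ]
```

shift_gripper(
  motion={"drx": [0,0,0],"dry": [0,0,0],"drz": [0,0,0],"x": [0,0,0],"y": [0,0,0],"z": [0.0015,0.001,0],"finger_gap": [0.035,0.035,0.035]},
)

```text
time_s: 12.5
eef_pos: [0.5748, 0.0573, 0.0537]
ee_rot: [-3.141, -0.0, 1.381]
wrist_force: [-2.6, 1.0, 3.5]
width: 0.0416
grip_force: 30.0
```

shift_gripper(
  motion={"drx": [0,0,0,0,0,0,0],"dry": [0,0,0,0,0,0,0],"drz": [0,0,0,0,0,0,0],"x": [-0.004,-0.004,-0.004,-0.004,-0.004,0,0],"y": [0,0,0,0,0,0,0],"z": [0,0,0,0,0,0,0],"finger_gap": [0.035,0.035,0.035,0.035,0.035,0.035,0.035]},
)

```text
time_s: 13.2
eef_pos: [0.5711, 0.0369, 0.0537]
ee_rot: [3.142, 0.001, 1.381]
wrist_force: [0.7, -2.9, 5.9]
width: 0.0419
grip_force: 30.0
```

shift_gripper(
  motion={"drx": [0,0,0,0,0],"dry": [0,0,0,0,0],"drz": [0,0,0,0,0],"x": [-0.003,-0.003,-0.003,-0.003,0],"y": [0,0,0,0,0],"z": [0,0,0,0,0],"finger_gap": [0.035,0.035,0.035,0.035,0.035]},
)

```text
time_s: 13.7
eef_pos: [0.569, 0.0256, 0.0537]
ee_rot: [3.141, -0.0, 1.381]
wrist_force: [2.0, 3.3, 4.9]
width: 0.0421
grip_force: 30.0
```

shift_gripper(
  motion={"drx": [0,0,0,0],"dry": [0,0,0,0],"drz": [0,0,0,0],"x": [-0.002,-0.002,-0.002,0],"y": [0,0,0,0],"z": [0,0,0,0],"finger_gap": [0.035,0.035,0.035,0.035]},
)

```text
time_s: 14.1
eef_pos: [0.5675, 0.0201, 0.0537]
ee_rot: [-3.141, -0.001, 1.381]
wrist_force: [-1.5, 6.9, 9.1]
width: 0.0416
grip_force: 30.0
```

shift_gripper(
  motion={"drx": [0,0,0],"dry": [0,0,0],"drz": [0,0,0],"x": [-0.002,-0.001,0],"y": [0,0,0],"z": [0,0,0],"finger_gap": [0.035,0.035,0.035]},
)

```text
time_s: 14.4
eef_pos: [0.567, 0.0172, 0.0537]
ee_rot: [-3.141, -0.001, 1.381]
wrist_force: [-1.6, 7.1, 9.9]
width: 0.0416
grip_force: 30.0
```

shift_gripper(
  motion={"drx": [0,0,0],"dry": [0,0,0],"drz": [0,0,0],"x": [-0.001,-0.001,0],"y": [0,0,0],"z": [0,0,0],"finger_gap": [0.035,0.035,0.035]},
)

```text
time_s: 14.7
eef_pos: [0.5668, 0.0151, 0.0537]
ee_rot: [-3.141, -0.0, 1.381]
wrist_force: [-0.5, 6.9, 6.9]
width: 0.0419
grip_force: 30.0
```

shift_gripper(
  motion={"drx": [0,0,0],"dry": [0,0,0],"drz": [0,0,0],"x": [-0.001,-0.001,0],"y": [0,0,0],"z": [0,0,0],"finger_gap": [0.035,0.035,0.035]},
)

```text
time_s: 15.0
eef_pos: [0.5667, 0.0143, 0.0537]
ee_rot: [3.141, -0.002, 1.38]
wrist_force: [1.7, 20.9, 4.7]
width: 0.0418
grip_force: 30.0
```

shift_gripper(
  motion={"drx": [0,0,0],"dry": [0,0,0],"drz": [0,0,0],"x": [-0.001,-0.001,0],"y": [0,0,0],"z": [0,0,0],"finger_gap": [0.035,0.035,0.035]},
)

```text
time_s: 15.3
eef_pos: [0.5666, 0.0135, 0.0538]
ee_rot: [3.141, -0.004, 1.38]
wrist_force: [4.9, 36.9, 4.4]
width: 0.0419
grip_force: 30.0
```

A hard stop, so the end cap is on the mouth. I'll relax, release, rise and check.

shift_gripper(
  motion={"drx": [0,0,0,0,0,0,0,0,0,0,0,0,0,0],"dry": [0,0,0,0,0,0,0,0,0,0,0,0,0,0],"drz": [0,0,0,0,0,0,0,0,0,0,0,0,0,0],"x": [0.002,0,0,0,0,0,0,0,0,0,-0.04,-0.04,0,0],"y": [0,0,0,0,0,0,0,0,0,0,0,0,0,0],"z": [0,0,0,0,0,0,-0.03,-0.04,-0.04,-0.04,-0.03,0,0,0],"finger_gap": [0.035,0.035,0.075,0.075,0.075,0.075,0.075,0.075,0.075,0.075,0.075,0.075,0.075,0.075]},
)

```text
time_s: 16.7
eef_pos: [0.5509, -0.066, 0.2334]
ee_rot: [-3.141, -0.0, 1.379]
wrist_force: [-0.7, -0.2, -0.9]
width: 0.075
grip_force: 0.0
```

Run:
```python
from h import *
im=arm.capture("wrist");np.savez("w5.npz",**arm.get_calibration("wrist"));cv2.imwrite("pics/w5.png",im);cv2.imwrite("pics/w5b.png",cv2.resize(im[50:300,150:400],None,fx=2.4,fy=2.4,interpolation=cv2.INTER_CUBIC))
```

```text
(no output)
```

View pics/w5b.png

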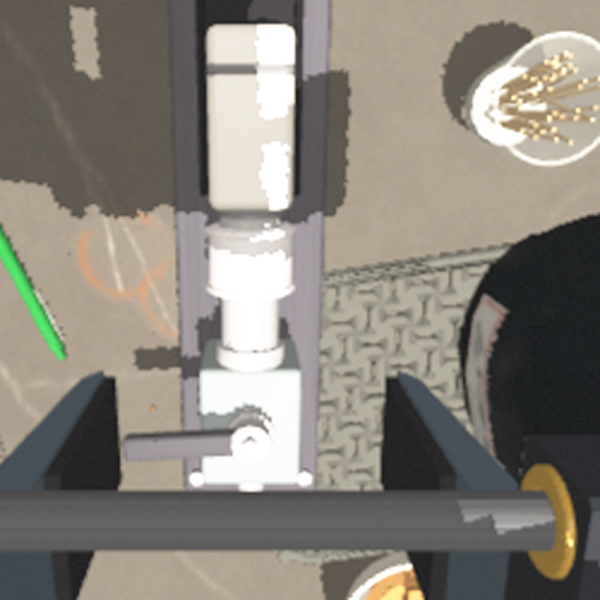

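The sleeve is forward (rims at rows 228 and 292, with the cartridge end at 210 just ahead of it) and the lever is still across. Next a numeric check and the lever poses.

Run:
```python
from h import *
np.set_printoptions(precision=4,suppress=True)
yaw=-.19;Y=np.array([-np.sin(yaw),np.cos(yaw)]);X=np.array([np.cos(yaw),np.sin(yaw)]);m=np.array([.5586,-.0258])
def mf(n,c,u,v,z):
    p=cast(c,[(u,v)],z)[0,:2]-m;print(n,X@p,Y@p)
a=dict(np.load("w1.npz"));b=dict(np.load("w5.npz"))
mf("rear rim before",a,195+285/4.5,130+243/4.5,.0795);mf("rear rim now",b,150+250/2.4,50+293/2.4,.0795)
mf("collar before",a,195+285/4.5,130+345/4.5,.07);mf("collar now",b,150+250/2.4,50+348/2.4,.07)
mf("cart rear",b,150+251/2.4,50+24/2.4,.076);mf("cart front",b,150+251/2.4,50+211/2.4,.076)
mf("pivot",b,150+250/2.4,50+443/2.4,.092);mf("tip",b,150+125/2.4,50+447/2.4,.087)
w=lambda x,y,z:np.r_[m+x*X+y*Y,z]
row(w(-.055,-.080,.16),1.381,1)
```

```text
rear rim before 0.0023612340194671014 -0.038157344149049685
rear rim now 0.001420737026390114 -0.03704464662004149
collar before 0.0026360831263717685 -0.07338148613116417
collar now 0.0014343360750195089 -0.0698219956907723
cart rear 0.0019100720952978261 0.08986111270062318
cart front 0.0019340013669547484 0.0041953190134857215
pivot 0.0013840077316729248 -0.11541067478873457
tip -0.06582369170219245 -0.12019558149078004
1 x [-0.0011 -0.0001 -0.0006] [-0.0397 -0.0549  0.0732]
```

shift_gripper(
  motion={"drx": [-0.0011,0,0,0,0,0,0,0,0,0,0],"dry": [0,0,0,0,0,0,0,0,0,0,0],"drz": [-0.0006,0,0,0,0,0,0,0,0,0,0],"x": [-0.0127,-0.0135,-0.0135,0,0,0,0,0,0,0,0],"y": [-0.018,-0.018,-0.0179,0,0,0,0,0,0,0,0],"z": [0.005,0.005,0.005,0.02,0.03,0.03,0.03,0.02,0.01,0,0],"finger_gap": [0,0,0,0,0,0,0,0,0,0,0]},
)

```text
time_s: 17.85
eef_pos: [0.4914, -0.0941, 0.079]
ee_rot: [3.141, 0.0, 1.382]
wrist_force: [-0.9, -0.2, -0.3]
width: 0.0004
grip_force: 0.0
```

Run:
```python
from h import *
yaw=-.19;Y=np.array([-np.sin(yaw),np.cos(yaw)]);X=np.array([np.cos(yaw),np.sin(yaw)]);m=np.array([.5586,-.0258])
p=pose()[0][:2]-m;print(X@p,Y@p)
```

```text
-0.0531230170622875 -0.07974923873185531
```

Advance 12 mm to meet the lever, then turn about the pivot.

shift_gripper(
  motion={"drx": [0,0,0,0,0,0,0,0,0,0,0,0,0,0,0],"dry": [0,0,0,0,0,0,0,0,0,0,0,0,0,0,0],"drz": [0,0,-0.12,-0.12,-0.12,-0.12,-0.12,-0.12,-0.12,-0.12,-0.12,-0.12,-0.12,-0.12,0],"x": [-0.006,-0.006,-0.0064,-0.0064,-0.0064,-0.0064,-0.0064,-0.0064,-0.0064,-0.0064,-0.0064,-0.0064,-0.0064,-0.0064,0],"y": [0,0,-0.0024,-0.0024,-0.0024,-0.0024,-0.0024,-0.0024,-0.0024,-0.0024,-0.0024,-0.0024,-0.0024,-0.0024,0],"z": [0,0,0,0,0,0,0,0,0,0,0,0,0,0,0],"finger_gap": [0,0,0,0,0,0,0,0,0,0,0,0,0,0,0]},
)

```text
time_s: 19.35
eef_pos: [0.4975, -0.1818, 0.079]
ee_rot: [-3.142, 0.002, 2.823]
wrist_force: [0.2, -0.9, -0.6]
width: 0.0003
grip_force: 0.0
```

shift_gripper(
  motion={"drx": [0,0,0],"dry": [0,0,0],"drz": [-0.07,-0.05,0],"x": [-0.004,-0.0027,0],"y": [-0.0014,-0.001,0],"z": [0,0,0],"finger_gap": [0,0,0]},
)

```text
time_s: 19.65
eef_pos: [0.5027, -0.1854, 0.0787]
ee_rot: [-3.141, 0.001, 2.939]
wrist_force: [0.0, 1.1, -0.1]
width: 0.0006
grip_force: 0.0
```

shift_gripper(
  motion={"drx": [0,0,0],"dry": [0,0,0],"drz": [0,0,0],"x": [-0.002,-0.002,0],"y": [0,0,0],"z": [0,0,0],"finger_gap": [0,0,0]},
)

```text
time_s: 19.95
eef_pos: [0.5035, -0.1852, 0.078]
ee_rot: [3.141, -0.006, 2.938]
wrist_force: [-20.1, -1.5, 11.9]
width: 0.0006
grip_force: 9.6
```

The lever is at its stop (20 N). I'll back off, rise and take a last look.

shift_gripper(
  motion={"drx": [0,0,0,0,0,0,0,0,0,0,0,0,0],"dry": [0,0,0,0,0,0,0,0,0,0,0,0,0],"drz": [0,0,0,0,0,0,0,0,0,0,0,0,0],"x": [0.01,0.02,0,0,0,0,0.04,0.04,0.04,0.04,0,0,0],"y": [0,0,0,0,0,0,0,0,0,0,0,0,0],"z": [0,0,-0.03,-0.04,-0.04,-0.04,-0.03,0,0,0,0,0,0],"finger_gap": [0,0,0,0,0,0,0,0,0,0,0,0,0]},
)

```text
time_s: 21.25
eef_pos: [0.3211, -0.1484, 0.2587]
ee_rot: [-3.141, 0.002, 2.94]
wrist_force: [-0.1, -0.3, -0.1]
width: 0.0003
grip_force: 0.0
```

Run:
```python
from h import *
a=arm.capture("top")[165:245,175:395];b=arm.capture("scene")[180:315,172:330]
a=cv2.resize(a,None,fx=3.6,fy=3.6,interpolation=2);b=cv2.resize(b,None,fx=2.2,fy=2.2,interpolation=2)
o=np.zeros((585,792,3),np.uint8);o[:288]=a;o[288:585,:347]=b[:297,:347]
w=arm.capture("wrist");o[288:585,350:746]=cv2.resize(w,(396,297));cv2.imwrite("pics/f.png",o)
```

```text
(no output)
```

View pics/f.png

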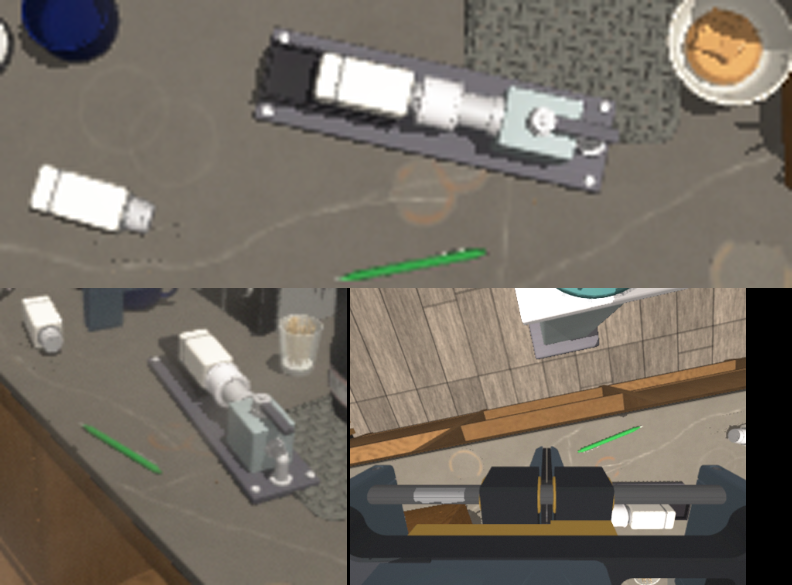

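The lever lies in line with the coupling ((542,118) to (617,133)), the cartridge is home in the cradle with the sleeve forward ((437,103), as at the start), and the robot is clear of everything.

```bash
python3 -c "
from station import arm
print(arm.sign_off())"
```

```text
the job is handed in; nothing more can be done
None
```

I handed the job in at about 21 s: the grooved cartridge is home in the coupling with the sleeve sprung forward, the valve lever is swung to its stop in line with the coupling, and the wide-spigot cartridge and other things were left alone; I saw no judge's verdict, only my final pictures.

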